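# Unsnap the loupe and hold it in focus over the board's chip

### The arm

A 6-joint arm with a two-finger parallel gripper is mounted at the origin on the work surface. World frame = base frame: x ahead of the robot, y to its left, z up, the work surface at z = 0. Lengths are in m, angles in rad, forces in N, time in s.
With the tool pointing down it reaches from about 0.25 to 0.775 m from the base axis. Payload 4 kg.
Tool frame: the origin (TCP) lies at the very end of the fingers, on their centre line; the grasp point (between the pads) lies 19 mm behind it (grip_depth is the distance from the TCP to the grasp point, in m); z points along the fingers, y is the line along which they close (so a half turn about z gives the same grasp; the last joint's range is limited). The gripper opens to 94 mm and grips with 3 to 60 N. Pads are 16 mm wide; open, the fingers measure 119 mm over their backs; the gripper's body (75 mm by 177 mm) begins 78 mm behind the grasp point.
Start: joints at [1.186, 0.087, 1.371, -0, 1.684, -0.103], TCP at [0.153, 0.528, 0.206] pointing down, gripper open.
Joint ranges: [-3.1, 3.1], [-0.76, 2.03], [0.27, 2.55], [-1.08, 4.22], [0.17, 2.65], [-2.57, 2.57]. Speed limits (rad/s): [2.79, 2.79, 3.14, 3.14, 3.14, 3.14].

### API

Orientations are given as a unit quaternion [x, y, z, w].
In Python, from bench import sense, grab_frame, get_calibration, finish_job, grip_depth gives the robot as it stands.
- The arm moves only by the shell command python3 -m pendant 'ROWS' [FORCE]. ROWS is text: rows parted by semicolons, each of 7 numbers parted by spaces: the turn, a rotation vector about the world's x, y, z in rad, then the shift along the world's x, y, z in m, then the closure, from -1 (fully open) to 1 (shut). In form: ax ay az dx dy dz hand; .... A call has 1 to 5 rows; each row is the pose to reach, as a shift and turn from the pose commanded when the call began; what a row does not reach only later rows make up. A row lasts 1/12 s, in which the tool goes at most 41.7 mm and 7.16 degrees, less where a joint would pass 70% of its speed; a pose out of reach is approached as far as the arm can. A call with a gripper value outside its range is refused whole. The fingers move at their own pace and stop on an object; FORCE is the grip in N (left out, the last holds). Time passes only in rows, so rows that repeat a pose let the fingers close. It gives the time, the measured TCP pose, the force, the opening and the grip force at its end, in the units of the state.
- sense(): the state, without advancing time (a new reading comes with each control period).
- grab_frame(name): name is "scene" or "top" or "wrist"; returns the picture (480x640x3 uint8, blue, green, red); there is no depth.
- get_calibration(name): a dict with "fx", "fy", "cx", "cy" (pixels), "dist_coeffs" ([k1, k2, p1, p2, k3] as OpenCV has them; the pictures are not rectified), "R" (3x3) and "t" (3): a world point X has camera coordinates R X + t. Camera axes: x right, y down, z forward; pixel columns grow to the right and rows downward; lengths in m; the calibration is good to about 2 mm. A picture is of the moment at which its call begins: read the wrist's pose just before it. get_calibration takes no time and is no camera call; for the wrist camera it gives the pose at the moment of the call.
- finish_job(): hands the job in; it is judged then, once.
The state is a dict: "time": time; "qpos": joint angles; "dq": joint speeds; "joint_torque": joint torques, N m; "tcp_pos": TCP position; "eef_rot": TCP orientation; "contact_force": force on the tool from outside, world axes, zero at the start; "moment": the same for the moment, N m; "gripper_width": finger opening in m; "finger_force": force on a finger pad.
Only numpy, scipy, OpenCV 4.12 (cv2) and the standard library are available. Lean on these libraries where they do the work, as an engineer would, in place of code of your own. Each camera call takes 0.05 s, during which the arm holds its last target. There are 200 camera calls.

### The job

Pull the orange-handled loupe up out of its snap dock and hold it level over the circuit board on the aluminium inspection stand, with the lens centred above the chip in the middle of the white LED ring and at the height shown by the red collar on the stand's post. Finish while still holding it there, still and level and clear of the stand; do not shift the red collar, knock the loupe into the stand, or disturb the calculator, the spare board, the mug or the bottle.

Things in the scene. Friction and masses are not known exactly. Their poses are not given: they have to be found in the camera images.
- loupe_grip (a point): Centre of the loupe's orange handle, a level bar 120 long (loupe x), 16 wide (y), 24 high: grasp it from above, across y. The lens centre is 100 from here along +x, at the same height. Under it a grey foot (40 x 18, 15 high) rests on the dock; below that a steel stud goes 24 into the dock, its tip 51 below here. Weight about 130 g, centre of mass within 20 of here
- lens (a point): Centre of the loupe's clear lens, half-way through its thickness, in a black round rim 57 across and 11 high. Axes as the loupe's: x from the handle to the lens and on, z up, square to the lens (vertical when level)
- dock: Black snap dock with grey top, 70 (x) by 54 by 34 high, fixed; origin at the centre of its underside, x axis as the docked loupe's. Docked, the handle's centre is 61 above the origin. Spring noses hold the stud: it pulls out straight up, the pull peaking near 9 N in the first 5 mm, then freely; it is clear of the dock after 24
- chip (a point): Top centre of the grey 9 x 9 chip in the middle of the white LED ring (ring 38 across) of the black board clamped on the stand: the thing to look at. Axes as the stand's: x towards the post, z up. 17 above the bench
- stand: Aluminium inspection stand, fixed; origin under the chip at bench height. Its base is 12 high and reaches from -40 to +90 along its x, -35 to +75 along its y. A steel post 10 thick stands at x = +75, y = 0, its top 155 above the bench; the rest stays under 19
- focus_mark (a point): Middle of the red collar on the stand's post, on the post's axis and half-way up the collar, which is 24 across and 10 high; a red pointer reaches 25 from the axis towards the chip. Its height (varies, 70 to 115 above the chip) is where the centre of the lens must be held. It slides up and down if bumped (about 3 N)
- calculator: Dark calculator 80 x 150 x 16 high lying loose on the bench; origin at the centre of its underside. Leave it alone
- spare_board: Loose spare circuit board with a white LED ring, 50 x 90 x 5 high, flat on the bench away from the stand; origin at the centre of its underside. Leave it alone
- mug: White mug 80 across and 95 high with a handle on its +y side; origin at the centre of its underside. Leave it alone
- dispenser: Blue bottle 56 across and 130 high; origin at the centre of its underside. Leave it alone

How it is judged:
On the way:
1. the loupe is pulled out of the dock: lifted more than 35 mm above its docked height, in the gripper (z of loupe_grip in the frame of dock above 0.096 m and contact force between the fingers and loupe above 0.5 N), for 0.1 s.
At the end, for the whole second after the job is handed in: The gripper holds the loupe still (under 20 mm/s), the lens centre within 10 mm of the chip seen from above, within 7 mm of the height of the red collar's middle, the lens level within 0.1 rad, the loupe touching neither the stand nor the dock (horizontal distance between lens and chip below 0.01 m and z of lens in the frame of focus_mark between -0.007 and 0.007 m and angle between lens's own z axis and vertical below 0.1 rad and linear speed of loupe below 0.02 m/s and contact force between the fingers and loupe above 0.5 N and contact force between loupe and stand below 0.1 N and contact force between loupe and dock below 0.1 N); the arm keeps its last pose, push and grip.
It fails at once if the red collar is shifted by more than 4 mm (distance of focus_mark from where it was at the start of the episode above 0.004 m).
It fails at once if the loupe is knocked into the stand (over 3 N) (contact force between loupe and stand above 3 N).
It fails at once if a bystander is moved by more than 15 mm (distance of any of calculator, spare_board, mug, dispenser from where it was at the start of the episode above 0.015 m).
It also fails if it takes over 42 s, if anything falls off the work surface, if the arm or the gripper's body presses on something with over 40 N, if the wrist force passes 120 N, or if a joint passes its speed limit or range.

## Working session

There is one attempt and no reset: what is moved stays moved. The work goes in short steps, Python scripts to look and compute and a shell command to move; the robot and the scene stay as the last step left them, time stands still between calls to the robot, and variables do not carry over. Pictures are saved under pics/ and viewed, at most 10 in all, crops included, and the job is handed in when it is done.

```bash
mkdir -p pics; ls; python3 - <<'E'
from bench import *
import cv2
print(sense(), grip_depth)
for n in("scene","top","wrist"):
    cv2.imwrite(f"pics/{n}0.png",grab_frame(n))
    c=get_calibration(n);print(n,c)
E
```

```text
pics
{'time': 0.0, 'qpos': array([ 1.18590017e+00,  8.79801183e-02,  1.37225292e+00, -4.97667161e-06,
        1.68357718e+00, -1.03113360e-01]), 'dq': array([-0.00154772, -0.0014693 , -0.00123922, -0.00031927,  0.00121937,
       -0.00115206]), 'joint_torque': array([ 8.14599298e-04, -3.40187180e+01, -3.02422106e+01,  7.18861283e-02,
        3.32418596e-02, -1.69901627e-04]), 'tcp_pos': array([0.15274581, 0.52779862, 0.20429112]), 'eef_rot': array([ 1.40425925e-01,  9.90090567e-01, -1.07653890e-03, -2.65472701e-04]), 'contact_force': array([-0.45951384, -0.47504257,  0.06826885]), 'moment': array([ 0.055819  ,  0.00410451, -0.02464778]), 'finger_force': 0.0, 'gripper_width': 0.0938973092042496} 0.0188
scene {'fx': 522.5909419718929, 'fy': 522.5909419718929, 'cx': 310.26532251466085, 'cy': 237.45823829432638, 'dist_coeffs': array([-0.03433956,  0.        ,  0.        ,  0.        ,  0.        ]), 'R': array([[-0.77369266,  0.63353801,  0.00541025],
       [ 0.36954001,  0.45819507, -0.8083919 ],
       [-0.51462594, -0.62344757, -0.5886198 ]]), 't': array([ 0.47474475, -0.15047721,  1.60061513])}
top {'fx': 588.0480184495899, 'fy': 588.0480184495899, 'cx': 326.92865835144937, 'cy': 241.88944458341567, 'dist_coeffs': array([0.00751707, 0.        , 0.        , 0.        , 0.        ]), 'R': array([[ 0.00594881, -0.99997105,  0.00474466],
       [-0.99932909, -0.00611633, -0.03611043],
       [ 0.0361384 , -0.00452666, -0.99933654]]), 't': array([-8.77496972e-04,  5.67394344e-01,  1.39494804e+00])}
wrist {'fx': 389.8555032935259, 'fy': 389.8555032935259, 'cx': 320.63543637178446, 'cy': 239.91939368164796, 'dist_coeffs': array([-0.08787699,  0.        ,  0.        ,  0.        ,  0.        ]), 'R': array([[ 0.27853112,  0.96042595, -0.00155129],
       [ 0.93490657, -0.27075971,  0.22943166],
       [ 0.21993209, -0.06535416, -0.97332354]]), 't': array([-0.55026194, -0.02246164,  0.38874869])}
```

View pics/scene0.png

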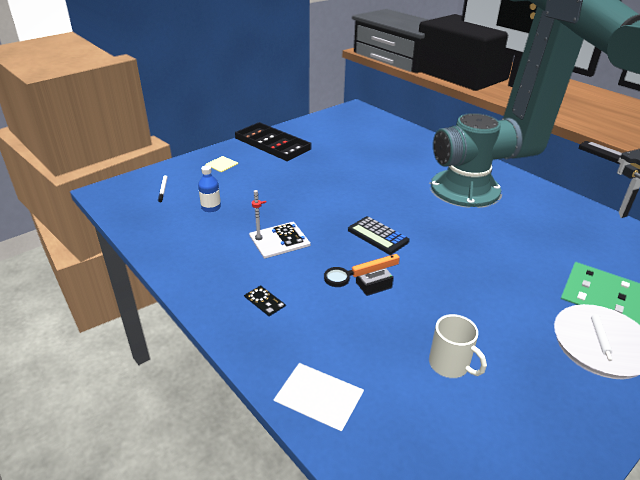

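View pics/top0.png

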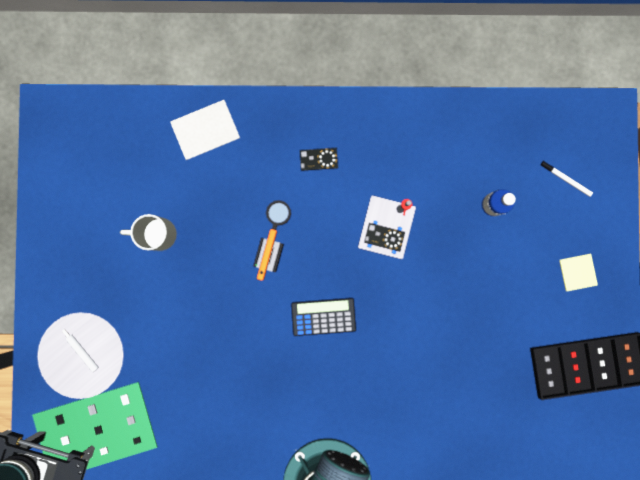

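Scene view: loupe docked (lens at 337,276; orange handle ~377,266), red collar at (258,203). Top view: handle (267,255), lens (279,213), chip ring ~(393,239), red collar ~(405,206).

```bash
cat > h.py <<'E'
import numpy as np,cv2
from bench import *
def ray(c,uv):
    K=np.array([[c['fx'],0,c['cx']],[0,c['fy'],c['cy']],[0,0,1]])
    p=cv2.undistortPoints(np.array([[uv]],float),K,c['dist_coeffs'])[0,0]
    d=c['R'].T@np.array([p[0],p[1],1]); return -c['R'].T@c['t'],d/np.linalg.norm(d)
def plane(c,uv,z):
    o,d=ray(c,uv); return o+d*(z-o[2])/d[2]
def tri(*cu):
    A=0;b=0
    for c,uv in cu:
        o,d=ray(c,uv);P=np.eye(3)-np.outer(d,d);A=A+P;b=b+P@o
    return np.linalg.solve(A,b)
def proj(c,X):
    K=np.array([[c['fx'],0,c['cx']],[0,c['fy'],c['cy']],[0,0,1]])
    return cv2.projectPoints(np.array([X],float),cv2.Rodrigues(c['R'])[0],c['t'],K,c['dist_coeffs'])[0][0,0]
def mask(im,lo,hi):
    return cv2.inRange(cv2.cvtColor(im,cv2.COLOR_BGR2HSV),lo,hi)
def blobs(m,n=3,amin=8):
    k,l,s,c=cv2.connectedComponentsWithStats(m)
    return sorted([(int(s[i,4]),s[i,:4].tolist(),c[i].round(2).tolist(),i) for i in range(1,k) if s[i,4]>=amin],reverse=True)[:n],l
E
python3 - <<'E'
from h import *
for n in("scene","top"):
    im=cv2.imread(f"pics/{n}0.png");c=get_calibration(n)
    mo=mask(im,(8,150,120),(20,255,255));b,l=blobs(mo);print(n,"orange",b)
    r=mask(im,(0,150,90),(5,255,255))|mask(im,(172,150,90),(180,255,255));print("red",blobs(r,6)[0])
    if n=="top":
        ys,xs=np.where(l==b[0][3]);P=np.array([plane(c,(u,v),.073)[:2] for u,v in zip(xs,ys)])
        print(cv2.minAreaRect(P.astype(np.float32)*1000),P.mean(0))
        # stand
        w=mask(im,(0,0,150),(180,60,255));print("white",blobs(w,12,4)[0])
        print("dock",)
        print("chip?",plane(c,(393,239),.017))
t=cv2.imread("pics/top0.png")
cv2.imwrite("pics/crop.png",np.hstack([cv2.resize(t[190:270,350:430],(400,400),interpolation=2),cv2.resize(t[200:280,240:320],(400,400),interpolation=2)]))
E
```

```text
scene orange [(338, [352, 255, 47, 22], [374.98, 266.38], 1), (8, [366, 261, 6, 3], [368.62, 262.12], 7)]
red [(62, [252, 200, 14, 8], [257.21, 203.61], 4), (10, [276, 143, 5, 3], [278.1, 144.1], 2)]
top orange [(269, [257, 229, 19, 51], [266.94, 252.76], 1)]
red [(55, [401, 199, 11, 13], [404.87, 205.02], 1), (36, [573, 364, 6, 7], [575.25, 366.92], 3), (36, [570, 351, 7, 7], [573.19, 354.31], 2), (34, [575, 376, 6, 7], [577.29, 379.44], 4)]
((536.6962280273438, 140.2289581298828), (15.015559196472168, 118.8458023071289), 75.03518676757812) [0.53951105 0.13945448]
white [(46225, [0, 12, 640, 142], [312.09, 51.05], 1), (5770, [38, 313, 85, 86], [79.95, 355.21], 55), (2447, [171, 100, 69, 60], [204.62, 129.31], 3), (1632, [358, 196, 58, 63], [386.47, 223.2], 27), (1070, [559, 254, 39, 37], [578.23, 272.07], 52), (971, [0, 254, 15, 80], [6.41, 294.76], 51), (749, [120, 214, 47, 36], [149.81, 232.3], 30), (548, [297, 300, 52, 14], [322.46, 306.64], 54), (312, [269, 203, 20, 20], [278.12, 212.42], 29), (253, [552, 168, 41, 28], [571.57, 181.71], 23), (168, [267, 241, 13, 30], [273.12, 255.85], 43), (144, [36, 457, 12, 23], [41.62, 467.39], 97)]
dock
chip? [ 0.57498749 -0.15460263  0.017     ]
```

View pics/crop.png

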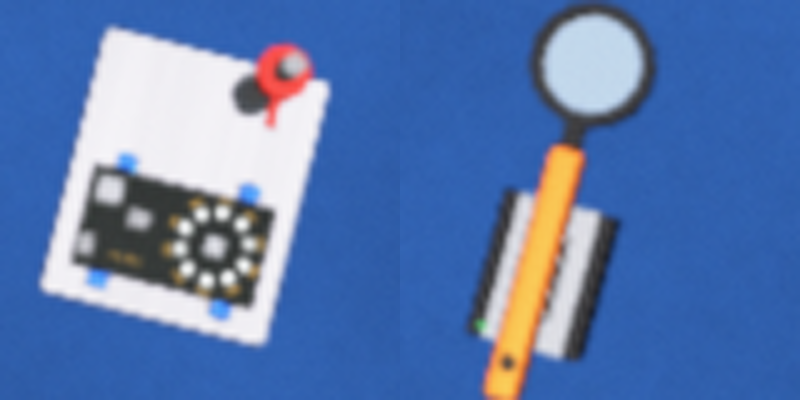

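```bash
python3 - <<'E'
from h import *
im=cv2.imread("pics/top0.png");c=get_calibration("top");s=get_calibration("scene")
w=mask(im,(0,0,150),(180,60,255));b,l=blobs(w,12)
L=[x for x in b if abs(x[2][0]-278)<2][0];lens=plane(c,L[2],.061);print("lens",lens)
g=np.array([.5367,.1402]);d=lens[:2]-g;print(np.linalg.norm(d),np.degrees(np.arctan2(d[1],d[0])))
B=[x for x in b if abs(x[2][0]-386.5)<2][0];ys,xs=np.where(l==B[3])
P=np.array([plane(c,(u,v),.012)[:2]*1000 for u,v in zip(xs,ys)],np.float32);print("base",cv2.minAreaRect(P))
chip=plane(c,(393,239.4),.017)
red=tri((c,(404.87,205.02)),(s,(257.21,203.61)));print("chip",chip,"red tri",red)
v=red[:2]-chip[:2];print(np.linalg.norm(v),np.degrees(np.arctan2(v[1],v[0])))
for a in(-13,-15,-17):
    a=np.radians(a);p=chip[:2]+.075*np.array([np.cos(a),np.sin(a)])
    for z in(.09,.1,.11,.12,.13):print(round(np.degrees(a)),z,proj(s,[*p,z]),proj(c,[*p,z]))
print("expected grip in scene",proj(s,[*g,.061]),"lens",proj(s,lens))
i=cv2.imread("pics/scene0.png");cv2.imwrite("pics/c2.png",cv2.resize(i[180:260,230:330],(800,640))[:600])
E
```

```text
lens [0.63287486 0.11574959 0.061     ]
0.09923420284748685 -14.26405014792369
base ((604.0693969726562, -139.62570190429688), (110.89495086669922, 130.6523895263672), 75.77465057373047)
chip [ 0.57403488 -0.15460444  0.017     ] red tri [ 0.64651541 -0.16919296  0.11795407]
0.0739340989360345 -11.380158706855369
-13 0.09 [257.27036565 212.6872003 ] [404.30642385 205.83321532]
-13 0.1 [257.05607531 209.36740699] [404.91396277 205.39897842]
-13 0.11 [256.84002076 206.01803149] [405.53078206 204.95810887]
-13 0.12 [256.6221822 202.6387056] [406.15709605 204.51045351]
-13 0.13 [256.40253955 199.22905553] [406.79312574 204.05585441]
-15 0.09 [256.90548911 212.17139071] [405.42962294 206.11971065]
-15 0.1 [256.68991432 208.85415726] [406.04568304 205.6876388 ]
-15 0.11 [256.47256768 205.50741227] [406.67115387 205.24896725]
-15 0.12 [256.25342933 202.13078904] [407.30625275 204.8035436 ]
-15 0.13 [256.03247915 198.72391534] [407.95120379 204.3512107 ]
-17 0.09 [256.57571569 211.64908103] [406.54234622 206.44509199]
-17 0.1 [256.35902139 208.33444779] [407.16684988 206.0154789 ]
-17 0.11 [256.14054902 204.9903745 ] [407.80089344 205.57930355]
-17 0.12 [255.92027871 201.61649602] [408.44469723 205.13641438]
-17 0.13 [255.69819031 198.21244169] [409.09848842 204.68665515]
expected grip in scene [374.90436981 264.757282  ] lens [336.57265332 276.46499949]
```

View pics/c2.png

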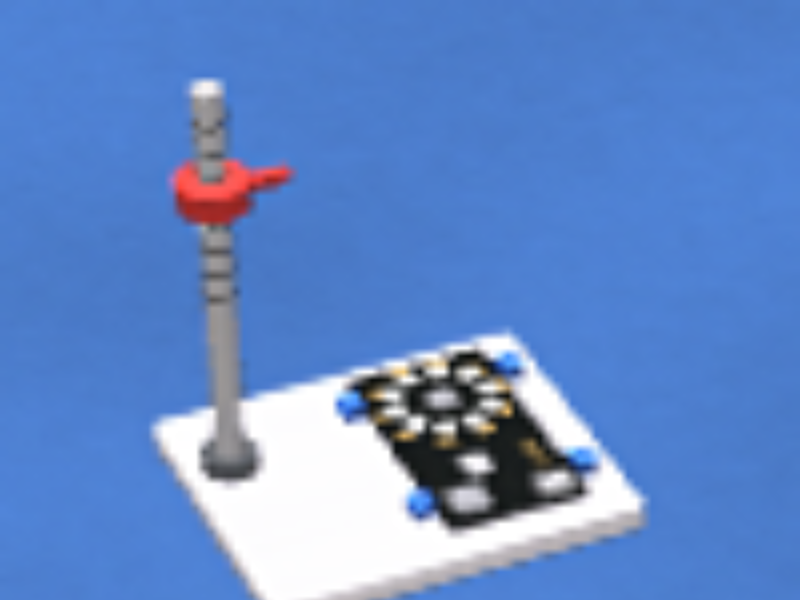

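Collar in the scene crop is centred at (213,190), i.e. full pixel (256.5,203.5), so z is about 0.116; chip is at crop (440,400). Moving over the handle.

```bash
python3 -m pendant '0 0 0 0.025 -0.026 0 -1; 0 0 0 0.051 -0.052 0 -1; 0 0 0 0.077 -0.078 0 -1; 0 0 0.015 0.102 -0.104 0 -1; 0 0 0.028 0.128 -0.129 0 -1'
python3 -m pendant '0 0 0 0.025 -0.026 0 -1; 0 0 0 0.051 -0.052 0 -1; 0 0 0 0.077 -0.078 0 -1; 0 0 0 0.102 -0.104 0 -1; 0 0 0 0.128 -0.129 0 -1'
python3 -m pendant '0 0 0 0.025 -0.026 0 -1; 0 0 0 0.051 -0.052 0 -1; 0 0 0 0.077 -0.078 0 -1; 0 0 0 0.102 -0.104 -0.015 -1; 0 0 0 0.128 -0.129 -0.03 -1'
python3 -m pendant '0 0 0 0 0 -0.03 -1; 0 0 0 0 0 -0.05 -1;0 0 0 0 0 -0.05 -1'
python3 - <<'E'
from h import *
s=sense();print(s['tcp_pos'],s['eef_rot'],s['time'])
c=get_calibration("wrist");im=grab_frame("wrist");cv2.imwrite("pics/w1.png",im)
print([proj(c,[.5365,.1402,.073]),proj(c,[.633,.1157,.061])])
E
```

```text
time: 0.57
tcp_pos: [0.2815, 0.3978, 0.2052]
eef_rot: [0.126, 0.992, -0.0, -0.0]
contact_force: [1.3, 0.3, -0.0]
gripper_width: 0.094
finger_force: 0.0
time: 0.98
tcp_pos: [0.4097, 0.2687, 0.2053]
eef_rot: [0.127, 0.992, -0.0, -0.0]
contact_force: [0.7, 0.5, 0.1]
gripper_width: 0.094
finger_force: 0.0
time: 1.4
tcp_pos: [0.5386, 0.1398, 0.1761]
eef_rot: [0.127, 0.992, 0.0, 0.001]
contact_force: [0.8, 0.6, -0.0]
gripper_width: 0.094
finger_force: 0.0
time: 1.65
tcp_pos: [0.5338, 0.1399, 0.1193]
eef_rot: [0.127, 0.992, -0.002, -0.006]
contact_force: [-1.3, 0.2, -0.9]
gripper_width: 0.0939
finger_force: 0.0
[0.53377624 0.13990907 0.11928747] [ 0.12736902  0.99183875 -0.00154578 -0.00553561] 1.65
[array([320.86898551, 267.69109372]), array([321.9486156 , 399.27087616])]
```

View pics/w1.png

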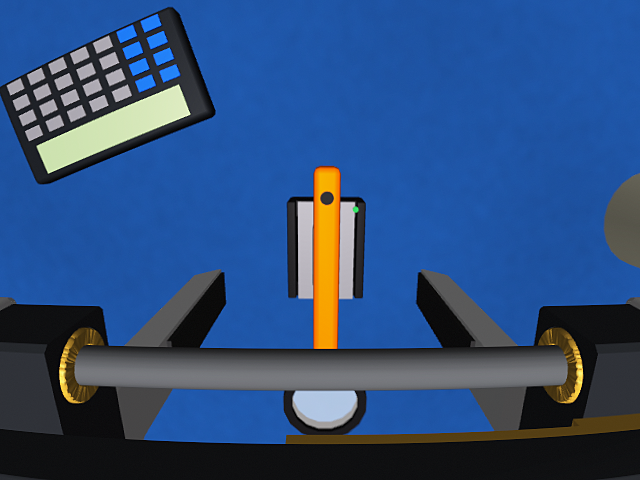

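Wrist view: handle runs vertically from (327,168) to (326,345), aligned with the tool, offset a few pixels from the prediction (321,268).

```bash
python3 - <<'E'
from h import *
s=sense();c=get_calibration("wrist");im=cv2.imread("pics/w1.png")
b,l=blobs(mask(im,(8,150,120),(24,255,255)));print(b[0])
P=[]
for v in range(185,335,5):
    x=np.where(l[v]==b[0][3])[0];P.append(plane(c,((x[0]+x[-1])/2,v),.073)[:2])
P=np.array(P);vx,vy,x0,y0=cv2.fitLine(P.astype(np.float32)*1000,2,0,.01,.01).ravel()
print("yaw",np.degrees(np.arctan(vy/vx)),"centre",x0,y0)
x=np.where(l[174]==b[0][3])[0];print("end",plane(c,(x.mean(),167.5),.073))
n=np.array([-vy,vx]);n*=np.sign(n[1]);d=np.array([x0,y0])-s['tcp_pos'][:2]*1000;print("lateral (loupe +y) mm",d@n)
E
```

```text
(4472, [313, 166, 28, 183], [326.0, 257.63], 1)
yaw -14.910116 centre 534.0068 145.17303
end [0.481376   0.15929561 0.073     ]
lateral (loupe +y) mm 4.160653789812887
```

```bash
python3 -m pendant '0 0 0 0 0.002 -0.02 -1;0 0 0 0 0.002 -0.02 -1;0 0 0 0 0.002 -0.02 -1;0 0 0 0 0.002 -0.02 -1'
cat > m.py <<'E'
from h import *
s=sense();c=get_calibration("wrist");im=grab_frame("wrist");cv2.imwrite("pics/w2.png",im)
print(s['tcp_pos'],s['eef_rot'])
b,l=blobs(mask(im,(8,150,120),(24,255,255)));print(b[0]);y0,h=b[0][1][1],b[0][1][3]
P=[]
for v in range(y0+15,y0+h-10,4):
    x=np.where(l[v]==b[0][3])[0];P.append(plane(c,((x[0]+x[-1])/2,v),.073)[:2])
P=np.array(P)*1000;vx,vy,a,b_=cv2.fitLine(P.astype(np.float32),2,0,.01,.01).ravel()
u=np.array([vx,vy])*np.sign(vx);n=np.array([-u[1],u[0]])
x=np.where(l[y0+6]==b[0][3])[0];e=plane(c,(x.mean(),y0),.073)[:2]*1000
print("yaw",np.degrees(np.arctan2(u[1],u[0])),"centre from end",e+60*u)
print("lateral",(np.array([a,b_])-s['tcp_pos'][:2]*1000)@n)
E
python3 m.py
```

```text
time: 2.03
tcp_pos: [0.5377, 0.1438, 0.1074]
eef_rot: [0.126, 0.992, 0.0, 0.001]
contact_force: [-0.1, 0.1, 0.4]
gripper_width: 0.0942
finger_force: 0.0
[0.53765015 0.14381515 0.10744899] [1.26179958e-01 9.92006464e-01 3.99022549e-04 1.27830195e-03]
(4834, [304, 161, 29, 188], [317.35, 254.84], 1)
yaw -14.929339 centre from end [537.12444494 143.12088943]
lateral -0.9060117577133557
```

```bash
python3 -m pendant '0 0 -0.007 0 -0.001 -0.016 -1;0 0 -0.007 0 -0.001 -0.032 -1;0 0 -0.007 0 -0.001 -0.048 -1;0 0 -0.007 0 -0.001 -0.062 -1;0 0 -0.007 0 -0.001 -0.065 -1'
python3 -m pendant '0 0 0 0 0 0 0;0 0 0 0 0 0 0.3;0 0 0 0 0 0 0.6;0 0 0 0 0 0 1;0 0 0 0 0 0 1' 40
python3 -m pendant '0 0 0 0 0 0 1;0 0 0 0 0 0 1;0 0 0 0 0 0 1;0 0 0 0 0 0 1;0 0 0 0 0 0 1' 40
```

```text
time: 2.5
tcp_pos: [0.5359, 0.1422, 0.0392]
eef_rot: [0.13, 0.992, -0.0, -0.001]
contact_force: [-0.7, -0.0, -0.9]
gripper_width: 0.0938
finger_force: 0.0
time: 2.92
tcp_pos: [0.5377, 0.1425, 0.0416]
eef_rot: [0.13, 0.992, 0.0, 0.001]
contact_force: [-0.8, -1.0, -0.5]
gripper_width: 0.0643
finger_force: 0.0
time: 3.33
tcp_pos: [0.5369, 0.1423, 0.0405]
eef_rot: [0.13, 0.992, 0.0, -0.0]
contact_force: [0.0, -0.5, -0.3]
gripper_width: 0.0306
finger_force: 0.0
```

```bash
python3 -m pendant '0 0 0 0 0 0 1;0 0 0 0 0 0 1;0 0 0 0 0 0 1;0 0 0 0 0 0 1;0 0 0 0 0 0 1' 40
```

```text
time: 3.75
tcp_pos: [0.5369, 0.1423, 0.0404]
eef_rot: [0.13, 0.992, 0.0, -0.0]
contact_force: [-0.2, -0.6, -0.2]
gripper_width: 0.0179
finger_force: 40.0
```

```bash
python3 -m pendant '0 0 0 0 0 0.003 1;0 0 0 0 0 0.006 1;0 0 0 0 0 0.009 1;0 0 0 0 0 0.013 1;0 0 0 0 0 0.018 1'
python3 -m pendant '0 0 0 0 0 0.006 1;0 0 0 0 0 0.012 1;0 0 0 0 0 0.018 1;0 0 0 0 0 0.026 1;0 0 0 0 0 0.035 1'
python3 -m pendant '0 0 0 0 0 0.02 1;0 0 0 0 0 0.04 1;0 0 0 0 0 0.06 1;0 0 0 0 0 0.07 1;0 0 0 0 0 0.07 1'
python3 -m pendant '0 0 0 0 0 0 1;0 0 0 0 0 0 1;0 0 0 0 0 0 1'
python3 - <<'E'
from h import *
for n in("scene","wrist"): cv2.imwrite(f"pics/{n}3.png",grab_frame(n))
i=cv2.imread("pics/scene3.png")[180:300,230:430]
cv2.imwrite("pics/c3.png",np.vstack([cv2.resize(i,(500,300)),cv2.resize(cv2.imread("pics/wrist3.png"),(400,300))[:, :400] if 0 else cv2.copyMakeBorder(cv2.resize(cv2.imread("pics/wrist3.png"),(400,300)),0,0,0,100,0)]))
E
```

```text
time: 4.17
tcp_pos: [0.5372, 0.1422, 0.0594]
eef_rot: [0.13, 0.992, -0.0, 0.0]
contact_force: [0.4, -0.9, -1.0]
gripper_width: 0.0174
finger_force: 40.0
time: 4.58
tcp_pos: [0.5369, 0.1424, 0.0944]
eef_rot: [0.13, 0.992, 0.0, 0.0]
contact_force: [-0.4, 0.4, -1.6]
gripper_width: 0.0171
finger_force: 40.0
time: 5.0
tcp_pos: [0.5388, 0.1426, 0.1674]
eef_rot: [0.13, 0.992, 0.001, 0.003]
contact_force: [-0.3, 0.6, -0.7]
gripper_width: 0.0176
finger_force: 40.0
time: 5.25
tcp_pos: [0.536, 0.1422, 0.1616]
eef_rot: [0.13, 0.992, -0.0, -0.002]
contact_force: [0.1, -0.3, -1.3]
gripper_width: 0.0175
finger_force: 40.0
```

View pics/c3.png

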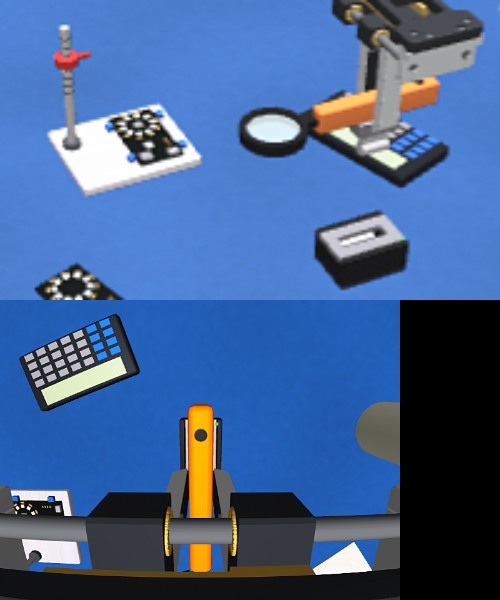

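Loupe is out and held level; dock is empty. Carrying to the stand at a safe height.

```bash
python3 -m pendant '0 0 0 -0.003 -0.012 0 1;0 0 0 -0.008 -0.036 0 1;0 0 0 -0.014 -0.064 0 1;0 0 0 -0.02 -0.092 0 1;0 0 0 -0.026 -0.12 0 1'
python3 -m pendant '0 0 0 -0.007 -0.03 0 1;0 0 0 -0.014 -0.06 0 1;0 0 0 -0.021 -0.09 0 1;0 0 0 -0.028 -0.12 0 1;0 0 0 -0.033 -0.14 0 1'
python3 -m pendant '0 0 0 0 -0.008 0 1;0 0 0 0 -0.01 0 1;0 0 0 0 -0.01 0 1;0 0 0 0 -0.01 0 1'
python3 -m pendant '0 0 0 0 0 -0.01 1;0 0 0 0 0 -0.02 1;0 0 0 0 0 -0.03 1;0 0 0 0 0 -0.035 1;0 0 0 0 0 -0.035 1'
python3 -m pendant '0 0 0 0 0 -0.01 1;0 0 0 0 0 -0.02 1;0 0 0 0 0 -0.028 1;0 0 0 0 0 -0.028 1;0 0 0 0 0 -0.028 1'
python3 - <<'E'
from h import *
print(sense()['tcp_pos'])
for n in("scene","top","wrist"): cv2.imwrite(f"pics/{n}4.png",grab_frame(n))
a=cv2.resize(cv2.imread("pics/scene4.png")[180:270,225:345],(800,600))[:300+300]
a=cv2.resize(a,(400,300));t=cv2.resize(cv2.imread("pics/top4.png")[180:270,340:460],(400,300))
w=cv2.resize(cv2.imread("pics/wrist4.png"),(400,300))
cv2.imwrite("pics/c4.png",np.vstack([np.hstack([a,t]),np.hstack([w,w*0])]))
E
```

```text
time: 5.77
tcp_pos: [0.51, 0.0206, 0.1631]
eef_rot: [0.13, 0.992, -0.0, -0.0]
contact_force: [0.5, -0.2, -0.7]
gripper_width: 0.0176
finger_force: 40.0
time: 6.18
tcp_pos: [0.4764, -0.1207, 0.1632]
eef_rot: [0.131, 0.991, -0.001, -0.0]
contact_force: [0.9, 0.9, -1.6]
gripper_width: 0.0172
finger_force: 40.0
time: 6.52
tcp_pos: [0.4781, -0.1268, 0.1633]
eef_rot: [0.13, 0.992, 0.0, -0.0]
contact_force: [-0.1, -0.1, -1.5]
gripper_width: 0.0176
finger_force: 40.0
time: 6.93
tcp_pos: [0.4766, -0.1267, 0.1258]
eef_rot: [0.13, 0.992, 0.001, -0.002]
contact_force: [-0.1, 0.2, -0.3]
gripper_width: 0.0176
finger_force: 40.0
time: 7.35
tcp_pos: [0.4774, -0.1275, 0.0996]
eef_rot: [0.13, 0.992, 0.0, -0.001]
contact_force: [-0.3, 0.6, -0.8]
gripper_width: 0.0178
finger_force: 40.0
[ 0.47740503 -0.12751692  0.0996041 ]
```

View pics/c4.png

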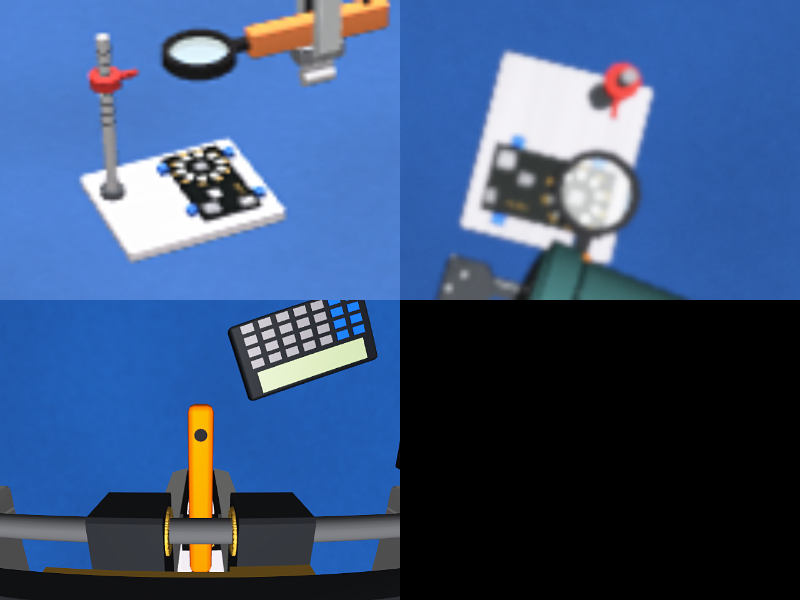

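Views: lens ring floats just at the collar's level in the scene view, and in the top view surrounds the LED ring. Measuring both relative to the chip and collar.

```bash
python3 - <<'E'
from h import *
T=get_calibration("top");S=get_calibration("scene");R={}
for n,c,box in(("scene",S,(265,180,305,210)),("top",T,(385,215,417,255))):
    im=cv2.imread(f"pics/{n}4.png");x0,y0,x1,y1=box
    z=proj(c,[.574,-.154,.120]);print(n,"expected lens px",z)
    m=mask(im[y0:y1,x0:x1],(0,0,0),(180,255,62))
    cs,_=cv2.findContours(m,cv2.RETR_CCOMP,cv2.CHAIN_APPROX_NONE)
    # outer rim: dark pixels within 16 px of expected
    ys,xs=np.where(m>0);q=np.c_[xs+x0,ys+y0].astype(np.float32)
    k=max([cc for cc in cs if len(cc)>10],key=lambda cc:cv2.contourArea(cc))
    for cc in cs:
        if len(cc)>14:print(cv2.fitEllipse(cc),"off",x0,y0,cv2.boundingRect(cc))
    r=mask(im,(0,130,80),(6,255,255))|mask(im,(170,130,80),(180,255,255))
    if n=="scene":
        for xx in range(250,268):
            yy=np.where(r[190:215,xx])[0]
            print(xx,(yy.min()+190,yy.max()+190) if len(yy) else None,end=' ')
        print()
E
```

```text
scene expected lens px [284.24552225 195.86676761]
((19.913713455200195, 15.803071022033691), (13.884919166564941, 24.00459098815918), 85.02843475341797) off 265 180 (9, 9, 26, 15)
((18.983675003051758, 14.811135292053223), (9.994165420532227, 19.588459014892578), 88.33061981201172) off 265 180 (9, 10, 21, 11)
250 None 251 None 252 (np.int64(201), np.int64(205)) 253 (np.int64(201), np.int64(206)) 254 (np.int64(201), np.int64(207)) 255 (np.int64(203), np.int64(207)) 256 (np.int64(203), np.int64(207)) 257 (np.int64(203), np.int64(207)) 258 (np.int64(200), np.int64(207)) 259 (np.int64(200), np.int64(206)) 260 (np.int64(201), np.int64(206)) 261 (np.int64(201), np.int64(203)) 262 (np.int64(201), np.int64(202)) 263 (np.int64(201), np.int64(202)) 264 (np.int64(201), np.int64(202)) 265 (np.int64(201), np.int64(202)) 266 None 267 None 
top expected lens px [398.19440093 237.5292308 ]
```

```bash
python3 -m pendant '0 0 0 0 0.001 -0.002 1;0 0 0 0 0.002 -0.003 1;0 0 0 0 0.002 -0.003 1;0 0 0 0 0.002 -0.003 1;0 0 0 0 0.002 -0.003 1'
python3 - <<'E'
from h import *
T=get_calibration("top");S=get_calibration("scene");print(sense()['tcp_pos'])
im=grab_frame("top");cv2.imwrite("pics/top5.png",im);sc=grab_frame("scene");cv2.imwrite("pics/scene5.png",sc)
g=cv2.cvtColor(im,6)[180:270,340:460];g=cv2.resize(g,None,fx=6,fy=6,interpolation=2)
h=cv2.HoughCircles(cv2.GaussianBlur(g,(7,7),0),3,1.5,40,param1=80,param2=.6,minRadius=55,maxRadius=90)
print("hough",[(340+(x+.5)/6-.5,180+(y+.5)/6-.5,r/6) for x,y,r in h[0][:3]] if h is not None else None)
x,y,r=h[0][0];p=(340+(x+.5)/6-.5,180+(y+.5)/6-.5);print("lens",plane(T,p,.117),"chip",plane(T,(393,239.4),.017),"exp",proj(T,[.574,-.1538,.117]))
m=mask(sc[180:210,265:305],(0,0,0),(180,255,62))
cs,_=cv2.findContours(m,cv2.RETR_CCOMP,cv2.CHAIN_APPROX_NONE)
for cc in cs:
    if len(cc)>14:
        e=cv2.fitEllipse(cc);print(np.array(e[0])+[265,180],e[1])
print("exp scene",proj(S,[.574,-.154,.117]))
v=cv2.cvtColor(g,8)if 0 else cv2.cvtColor(g,cv2.COLOR_GRAY2BGR);cv2.circle(v,(int(x),int(y)),int(r),(0,0,255),1)
cv2.imwrite("pics/c5.png",v)
E
```

```text
time: 7.92
tcp_pos: [0.478, -0.1257, 0.0976]
eef_rot: [0.13, 0.992, -0.0, 0.0]
contact_force: [-0.3, -0.7, -1.4]
gripper_width: 0.0174
finger_force: 40.0
[ 0.47802282 -0.12567675  0.09762118]
hough [(np.float32(397.70834), np.float32(237.70833), np.float32(10.141666)), (np.float32(374.20834), np.float32(237.45833), np.float32(14.016666)), (np.float32(387.70834), np.float32(213.20833), np.float32(13.991666))]
lens [ 0.57373032 -0.15330383  0.117     ] chip [ 0.57403488 -0.15460444  0.017     ] exp [397.93301893 237.58776582]
[285.22075081 196.71781349] (13.836027145385742, 24.72675132751465)
[284.3333931  195.65130997] (9.778324127197266, 19.905323028564453)
exp scene [284.27336838 196.87239739]
```

View pics/c5.png

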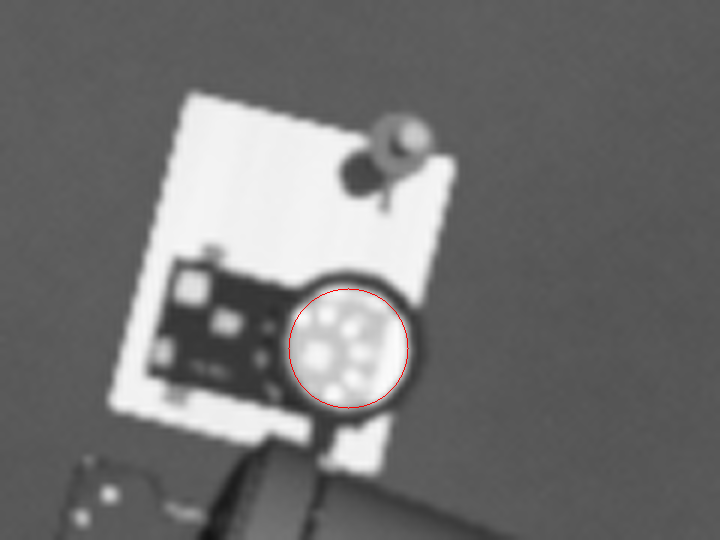

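Red circle sits on the lens interior at about (397.7,237.7), within 1.5 mm of the point above the chip; height agrees with the collar. Handing in.

```bash
python3 -m pendant '0 0 0 0 0 -0.001 1;0 0 0 0 0 -0.001 1;0 0 0 0 0 -0.001 1;0 0 0 0 0 -0.001 1;0 0 0 0 0 -0.001 1' && python3 -c "from bench import finish_job;print(finish_job())"
```

```text
time: 8.43
tcp_pos: [0.4779, -0.1257, 0.0965]
eef_rot: [0.13, 0.992, 0.0, -0.0]
contact_force: [0.0, -0.2, -0.9]
gripper_width: 0.0176
finger_force: 40.0
the job is handed in; nothing more can be done
None
```

I pulled the loupe out of its dock and handed the job in at 8.4 s with it held still and level, the lens within about 2 mm of the chip centre and the red collar's height by my camera measurements; no verdict came back.

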